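# Moisture reading on a repainted tea-box lid

## Task

Check whether the white tea-box lid is dry. Take the orange moisture meter out of its holster, zero it by pressing its spring tip gently and squarely, for a moment, on the steel reference disc inside the blue ring, then hold it gently on the white lid, its tip inside the red ring and the meter square to the sloping lid face, and finish still holding it there in the gripper with the spring tip about half pressed in. Never press the tip all the way in, do not touch the green lid (it is still wet), and leave the other things on the table where they are.

Things in the scene. Friction and masses are not known exactly. Their poses are not given: they have to be found in the camera images.
- meter: Orange moisture meter, box 34 (x) x 26 (y) x 125 (z) mm, 0.11 to 0.18 kg, dark screen on its -x face. Origin: centre of the box's underside; z up along the meter. A 10 mm thick steel spring tip sticks out 15 mm below, on the axis. It starts upright in the holster, top 147 mm above the table, 85 mm showing; draw it straight up by 60 mm. Grip near the top across the 26 mm (y) width.
- tip (a joint): Travel of the meter's spring tip in m: 0 fully out, 0.012 pressed all the way in. The spring pushes back with about 1 N at 0, 4 N at 0.006 and 7 N at 0.012.
- tip_end (a point): Centre of the end face of the spring tip, 15 mm below the meter's underside when fully out; z runs up along the meter.
- holster: Grey holster fixed to the table, 58 (x) x 50 (y) x 62 (z) mm, with an upright socket 37 x 29 mm; the meter stands in it on ledges 22 mm above the table. Origin: centre of its underside; same yaw as the meter at the start.
- reference: Reference block fixed to the table: black cylinder 64 mm diameter and 20 high with a level 52 mm steel disc on top, 25 mm above the table, with a blue ring (28 mm inside diameter). Origin: centre of its underside.
- reference_top (a point): Centre of the blue ring on top of the reference disc; z up.
- white_lid: White tea-box lid, 120 x 160 x 14 mm, edged in pale wood, fixed on a wooden drying stand, footprint 120 x 160. Its top face slopes 20 degrees, rising towards the stand's +x from about 31 to 72 mm above the table. Origin: centre of the stand's underside, x along the slope (horizontal), y along the long side, z up.
- white_lid_spot (a point): Centre of the red ring (28 mm inside diameter, 34 outside) on the white lid's top face, 30 mm off the lid's middle to its +y, about 52 mm above the table; z is the outward normal of the sloping face (20 degrees from vertical, leaning to the stand's -x), x runs up the slope.
- green_lid: Sage green tea-box lid, 120 x 160 x 14 mm, edged in pale wood, fixed on a wooden drying stand, footprint 120 x 160. Its top face slopes 20 degrees, rising towards the stand's +x from about 31 to 72 mm above the table. Origin: centre of the stand's underside, x along the slope (horizontal), y along the long side, z up. It carries a red ring too; not to be touched.
- mug_a: white polka-dot mug, 80 wide at the rim, 95 high, handle to its +y; on a coaster (mm). Bystander, loose; origin: centre of its underside.
- mug_b: white polka-dot mug, 80 wide at the rim, 95 high, handle to its +y; on a coaster (mm). Bystander, loose; origin: centre of its underside.
- teaspoon: steel teaspoon, 140 long, lying (mm). Bystander, loose; origin: on its axis, lying on the table.
- tea_tin: small steel tea tin, 60 diameter, 70 high (mm). Bystander, loose; origin: centre of its underside.
- sugar_jar: glass jar with wooden cap, 80 diameter, 85 high (mm). Bystander, loose; origin: centre of its underside.
- dish: white dish, 100 diameter, 30 high (mm). Bystander, loose; origin: centre of its underside.
- honey_jar: amber jar with brass cap, 64 diameter, 85 high (mm). Bystander, loose; origin: centre of its underside.
There are look-alikes about, which are no part of the job. Leave any pink look-alike of the white_lid alone.

How it is judged:
By the outcome, as a careful person would: the job done as asked, in the order asked, and still so for the second after the job is handed in, while the arm keeps its last pose, push and grip.
It also fails if it takes over 40 s, if anything falls off the work surface, if the arm or the gripper's body presses on something with over 40 N, if the wrist force passes 120 N, or if a joint passes its speed limit or range.

## Robot

A 6-joint arm with a two-finger parallel gripper is mounted at the origin on the work surface. World frame = base frame: x ahead of the robot, y to its left, z up, the work surface at z = 0. Lengths are in m, angles in degrees, forces in N, time in s.
With the tool pointing down it reaches from about 0.3 to 0.875 m from the base axis. Payload 6.4 kg.
Tool frame: the origin (TCP) lies at the very end of the fingers, on their centre line; the grasp point (between the pads) lies 19 mm behind it (arm.pinch_z is the distance from the TCP to the grasp point, in m); z points along the fingers, y is the line along which they close (so a half turn about z gives the same grasp; the last joint's range is limited). The gripper opens to 85 mm and grips with 20 to 120 N. Pads are 22 mm wide; open, the fingers measure 114 mm over their backs; the gripper's body (76 mm by 85 mm) begins 54 mm behind the grasp point. The pads swing forward as they close: fully open they stand 13 mm farther back than shut.
Start: joints at [55.617, 10.359, 92.074, -0, 77.567, -11.82], TCP at [0.221, 0.531, 0.231] pointing down, gripper open.
Joint ranges: [-171.53, 171.53], [-51.25, 118.39], [17.06, 147.69], [-65.23, 245.23], [0, 150.52], [-178.68, 178.68]. Speed limits (degrees/s): [147.25, 147.25, 172.46, 180, 180, 180].

## Interface

Orientations are given as [roll, pitch, yaw] about the fixed x, y, z axes, in that order (R = Rz(yaw) Ry(pitch) Rx(roll)).
In Python, from workcell import arm gives the robot as it stands.
- The arm moves only by the tool send_rows, never from a script. Its argument "series" is a list of rows, each an object with "twist": the turn, a rotation vector about the tool's x, y, z in rad, a list of three; "linear": the shift along the tool's x, y, z in m, a list of three; "fingers": the opening, from 0 (shut) to 1 (fully open). In form: [{"twist": [rx, ry, rz], "linear": [x, y, z], "fingers": fingers}, ...]. A call has 1 to 8 rows; each row shifts and turns the commanded pose from where the row before left it, along the tool's axes as they then stand; what a row does not reach is not made up. A row lasts 1/10 s, in which the tool goes at most 50 mm and 8.59 degrees, less where a joint would pass 70% of its speed; a pose out of reach is approached as far as the arm can. A call with a gripper value outside its range is refused whole. The fingers move at their own pace and stop on an object; "newtons" is the grip in N (left out, the last holds). Time passes only in rows, so rows that do not move let the fingers close. It gives the time, the measured TCP pose, the force, the opening and the grip force at its end, in the units of the state.
- arm.state(): the state, without advancing time (a new reading comes with each control period).
- arm.get_image(name): name is "side" or "top"; returns a dict with "color" (384x512x3 uint8, red, green, blue), "fx", "fy", "cx", "cy" (pixels), "world_from_camera" (4x4, takes a point from camera to world coordinates). Camera axes: x right, y up, looking along -z (the intrinsics and any distortion apply to the point x, -y, -z); pixel columns grow to the right and rows downward; lengths in m; the calibration is good to about 2 mm. A picture is of the moment at which its call begins. There is no depth.
- arm.finish_job(): hands the job in; it is judged then, once.
The state is a dict: "time_s": time; "q": joint angles; "joint_velocities": joint speeds; "tau": joint torques, N m; "eef_pos": TCP position; "orientation": TCP orientation; "ft_force": force on the tool from outside, world axes, zero at the start; "moment": the same for the moment, N m; "gripper_width": finger opening in m; "gripper_force": force on a finger pad.
Only numpy, scipy, OpenCV 4.12 (cv2) and the standard library are available. Lean on these libraries where they do the work, as an engineer would, in place of code of your own. Each camera call takes 0.05 s, during which the arm holds its last target. There are 200 camera calls.

## Working session

There is one attempt and no reset: what is moved stays moved. The work goes in short steps, Python scripts to look and compute and a tool call to move; the robot and the scene stay as the last step left them, time stands still between calls to the robot, and variables do not carry over. Pictures are saved under pics/ and viewed, at most 10 in all, crops included, and the job is handed in when it is done.

Besides the shell and the picture viewer there is one more tool, called by a JSON object that holds its "op" and its "data". send_rows: Moves the arm, as the interface text tells. Its arguments: {"type":"object","properties":{"series":{"type":"array","items":{"type":"object","properties":{"twist":{"type":"array","items":{"type":"number"}},"linear":{"type":"array","items":{"type":"number"}},"fingers":{"type":"number"}}}},"newtons":{"type":"number"}},"required":["series"]}

```bash
mkdir -p pics; ls
python3 - <<'E'
from workcell import arm
import cv2,json,numpy as np,pickle
d={}
for n in("top","side"):
    i=arm.get_image(n); d[n]=i
    cv2.imwrite(f"pics/{n}0.png",cv2.resize(i["color"][:,:,::-1],(800,600),interpolation=cv2.INTER_CUBIC))
    print(n,{k:(np.round(v,4).tolist() if k!="color" else 0) for k,v in i.items()})
pickle.dump(d,open("im0.pkl","wb"))
print(arm.state())
E
```

```text
pics
top {'color': 0, 'fx': 407.6388, 'fy': 407.6388, 'cx': 254.1981, 'cy': 197.7998, 'world_from_camera': [[-0.0151, 0.9953, -0.0962, 0.4134], [-0.9999, -0.0157, -0.0058, -0.0394], [-0.0073, 0.0961, 0.9953, 1.467], [0.0, 0.0, 0.0, 1.0]]}
side {'color': 0, 'fx': 452.074, 'fy': 452.074, 'cx': 259.9961, 'cy': 190.9855, 'world_from_camera': [[0.9973, 0.0627, -0.0379, 0.4776], [-0.0705, 0.6802, -0.7296, -1.0563], [-0.0199, 0.7304, 0.6828, 1.0215], [0.0, 0.0, 0.0, 1.0]]}
{'time_s': 0.1, 'q': array([ 5.56200164e+01,  1.03976571e+01,  9.21260280e+01, -2.91290457e-03,
        7.75673163e+01, -1.18198892e+01]), 'joint_velocities': array([-0.08738422, -0.076888  , -0.14974688, -0.0242953 ,  0.00404392,
       -0.05435009]), 'tau': array([-1.08702200e-04, -4.45881629e+01, -3.52238953e+01, -2.88565680e-04,
        4.28339525e-03,  1.13404172e-05]), 'eef_pos': array([0.22030888, 0.53058042, 0.23047319]), 'orientation': array([-1.79910346e+02, -1.58570218e-02,  1.57440523e+02]), 'ft_force': array([-0.63992445,  0.50355006,  0.40636742]), 'moment': array([-0.02226666,  0.02655105,  0.00399249]), 'gripper_force': 0.0, 'gripper_width': 0.08581895122498373}
```

View pics/top0.png

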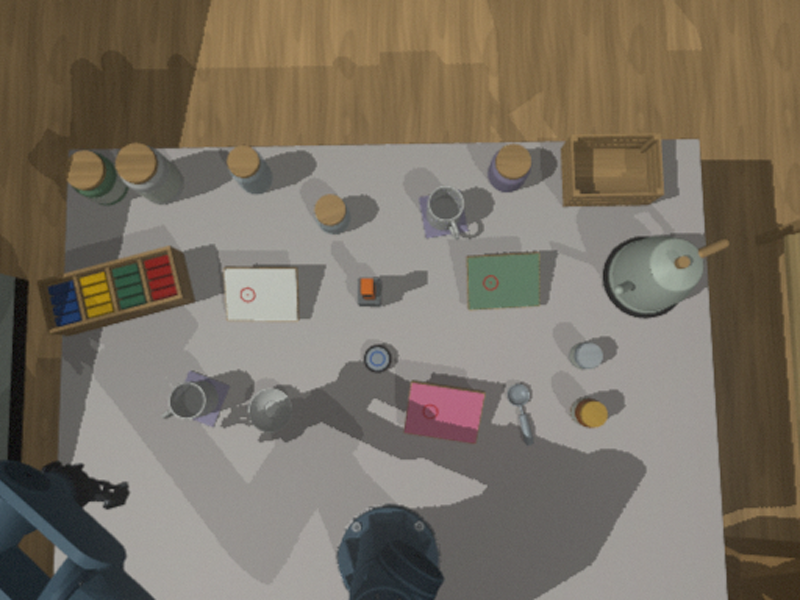

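View pics/side0.png

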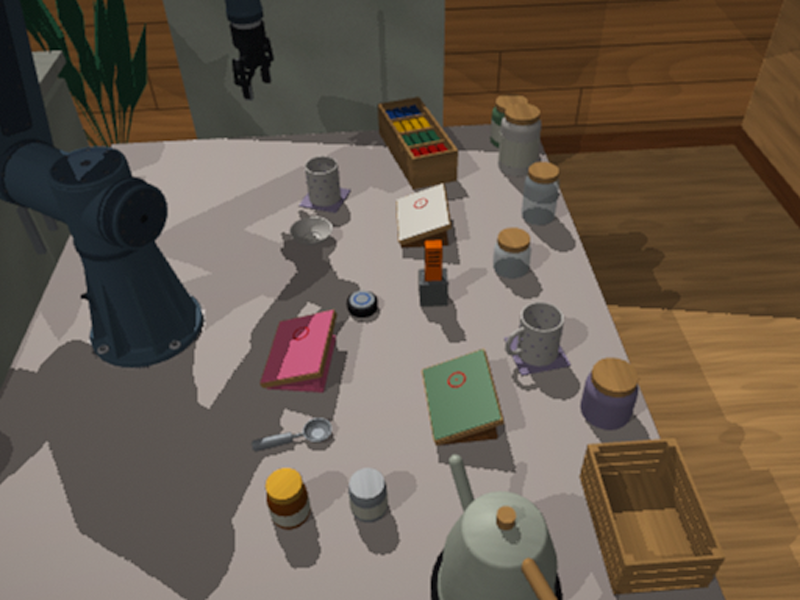

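White-lid candidates in the top view: white (262,293), green (503,281) and pink (445,411). Meter candidates: orange box in grey holster (367,289) and amber-jar cap (592,412). Reference: dark cylinder with blue ring (377,358). By the description I choose the lid at (262,293), the meter at (367,289) and the reference at (377,358). Next I'll measure them and check in one close crop.

```bash
cat > h.py <<'E'
import numpy as np,cv2
def ray(im,uv):
    M=np.array(im["world_from_camera"]);u,v=uv
    d=M[:3,:3]@np.array([(u-im["cx"])/im["fx"],-(v-im["cy"])/im["fy"],-1.]);return M[:3,3],d/np.linalg.norm(d)
def onz(im,uv,z):
    o,d=ray(im,uv);return o+d*(z-o[2])/d[2]
def tri(i1,p1,i2,p2):
    A=np.zeros((3,3));b=np.zeros(3);R=[ray(i1,p1),ray(i2,p2)]
    for o,d in R:
        P=np.eye(3)-np.outer(d,d);A+=P;b+=P@o
    x=np.linalg.solve(A,b);return x,[np.linalg.norm((np.eye(3)-np.outer(d,d))@(x-o))*1e3 for o,d in R]
def hsv(im): return cv2.cvtColor(im["color"],cv2.COLOR_RGB2HSV)
def blobs(m,amin=8):
    n,l,s,c=cv2.connectedComponentsWithStats(m.astype(np.uint8),connectivity=8)
    return [(c[k],s[k],l==k) for k in range(1,n) if s[k][4]>=amin]
E
python3 - <<'E'
import pickle;from h import *
d=pickle.load(open("im0.pkl","rb"));np.set_printoptions(precision=4,suppress=True)
for n in d:
    H=hsv(d[n]);h,s,v=[H[...,k].astype(int) for k in range(3)]
    for nm,m in(("orange",(h>5)&(h<16)&(s>200)&(v>120)),("red",((h<6)|(h>172))&(s>90)&(v>100)),("blue",(h>100)&(h<125)&(s>70)&(v>90)),("white",(s<22)&(v>175))):
        for c,st,_ in blobs(m,12 if nm!="white" else 400): print(n,nm,c,st)
t,s=d["top"]["color"],d["side"]["color"]
a=t[160:250,130:270];b=s[110:220,210:310]
f=lambda x,k:cv2.resize(x,None,fx=k,fy=k,interpolation=cv2.INTER_CUBIC)
A=f(a,3);A=cv2.copyMakeBorder(A,0,330-A.shape[0],0,0,0);B=f(b,3)
cv2.imwrite("pics/crop1.png",np.hstack([A,B])[:,:,::-1])
E
```

```text
top red [ 99.8125 167.1625] [ 92 163  16   9  80]
top red [101.284  173.7901] [ 94 170  16   9  81]
top red [102.9259 180.4321] [ 95 177  16   8  81]
top red [104.5    186.9342] [ 97 183  16   9  76]
top red [275.0339 263.0169] [270 258  11  11  59]
top blue [ 44.8333 189.1667] [ 43 187   4   5  12]
top blue [ 44.7586 196.1724] [ 41 194   8   6  29]
top blue [ 44.6429 203.2143] [ 40 201  11   6  42]
top blue [241.6129 229.3226] [237 225  10  10  31]
top blue [ 10.1442 323.1106] [  0 308  27  30 208]
top blue [ 31.75   339.3462] [ 25 333  16  13  52]
top blue [ 40.3846 347.5385] [ 36 345  10   7  26]
top blue [ 46.1875 352.3125] [ 43 350   7   6  16]
top blue [ 53.6981 359.0189] [ 47 355  14   9  53]
top blue [ 33.2832 375.646 ] [ 25 362  16  22 113]
top blue [  2.4737 381.0526] [  0 378   7   6  19]
top white [167.107  187.9985] [ 144  172   46   33 1318]
side orange [277.0847 155.8983] [272 153  11   7  59]
side red [279.5349  94.3953] [274  92  12   6  43]
side red [265.6667  97.0556] [263  95   6   5  18]
side red [270.95  96.1 ] [269  94   5   5  20]
side red [207.6909 216.7636] [198 198  16  41  55]
side red [191.9474 212.7018] [187 209  12   9  57]
side blue [231.4138 191.4138] [226 188  11   7  29]
side blue [126.4286 201.    ] [126 197   2   9  14]
side white [269.6802 135.8067] [254 119  33  34 688]
```

View pics/crop1.png

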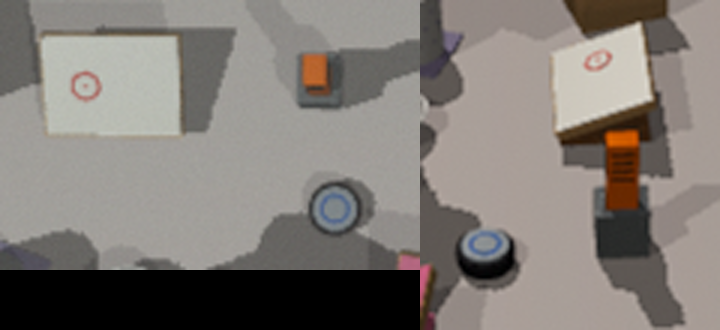

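The crop confirms the choice: white lid with red ring at crop (86,86), orange meter in grey holster at (315,73), and blue ring at (335,208). In the side view the lid's far (+x) end is higher. Now the precise positions.

```bash
cat > meas.py <<'E'
from h import *
def ring(im,win,kind):
    x0,y0,x1,y1=win;c=im["color"].astype(float)[y0:y1,x0:x1]
    w=(c[...,0]-(c[...,1]+c[...,2])/2) if kind=="red" else (c[...,2]-c[...,0])
    w=w-np.median(w);m=w>0.35*w.max()
    ys,xs=np.nonzero(m);e=cv2.fitEllipse(cv2.convexHull(np.c_[xs,ys].astype(np.float32)))
    return np.array(e[0])+[x0,y0],e[1],m.sum()
E
python3 - <<'E'
import pickle;from meas import *
d=pickle.load(open("im0.pkl","rb"));np.set_printoptions(precision=4,suppress=True)
T,S=d["top"],d["side"]
for nm,k,wt,ws,z in(("spot","red",(150,180,167,198),(262,122,277,138),.052),("ref","blue",(231,219,252,239),(222,184,243,197),.025)):
    a=ring(T,wt,k);b=ring(S,ws,k);print(nm,a,b);print(" tri",*tri(T,a[0],S,b[0]),"z-plane",onz(T,a[0],z),onz(S,b[0],z))
# lid corners in top
H=hsv(T);h,s,v=[H[...,k].astype(int) for k in range(3)]
m=np.zeros(h.shape,bool);m[165:212,138:195]=((s<30)&(v>160))[165:212,138:195]
c=max(blobs(m),key=lambda b:b[1][4])[2]
r=cv2.minAreaRect(np.argwhere(c)[:,::-1].astype(np.float32));print("lid",r)
P=cv2.boxPoints(r);W=np.array([onz(T,p,.052) for p in P]);print(W[:,:2])
# meter
for n,im,(x0,y0,x1,y1) in(("top",T,(222,170,250,200)),("side",S,(265,145,292,185))):
    H=hsv(im)[y0:y1,x0:x1].astype(int);o=(H[...,0]>3)&(H[...,0]<18)&(H[...,1]>150)
    ys,xs=np.nonzero(o);V=H[...,2]
    print(n,"box",xs.min()+x0,xs.max()+x0,ys.min()+y0,ys.max()+y0)
    for y in range(o.shape[0]): 
        if o[y].any(): print(y+y0,"".join(f"{V[y,x]:4d}" if o[y,x] else "   ." for x in range(o.shape[1])))
E
```

```text
spot (array([157.9727, 188.1984]), (9.45494556427002, 10.538756370544434), np.int64(44)) (array([268.5826, 129.9129]), (5.905526638031006, 9.487542152404785), np.int64(35))
 tri [0.5876 0.3053 0.0514] [np.float64(1.6045935488781355), np.float64(1.604593548877873)] z-plane [0.5892 0.3053 0.052 ] [0.586  0.3042 0.052 ]
ref (array([241.1123, 229.1123]), (10.3435697555542, 10.861937522888184), np.int64(59)) (array([231.4612, 190.695 ]), (7.765754222869873, 11.280417442321777), np.int64(46))
 tri [0.4418 0.0168 0.0266] [np.float64(0.6641458843682738), np.float64(0.6641458843681892)] z-plane [0.4424 0.0169 0.025 ] [0.441  0.0185 0.025 ]
lid ((166.0, 191.5), (39.0, 56.0), 90.0)
[[0.6477 0.3761]
 [0.6445 0.179 ]
 [0.5073 0.1791]
 [0.5103 0.3744]]
top box 231 238 179 190
179    .   .   .   .   .   .   .   .   . 162 185 183 182 182 180 174 149   .   .   .   .   .   .   .   .   .   .   .
180    .   .   .   .   .   .   .   .   . 164 186 185 186 185 183 178 149   .   .   .   .   .   .   .   .   .   .   .
181    .   .   .   .   .   .   .   .   . 162 187 183 182 185 182 176 147   .   .   .   .   . 
[... 4239 characters left out ...]
 .   .   .   .   .   .
174    .   .   .   .   .   .   .  97 107 104 104 105 104 104 105 104 106  93   .   .   .   .   .   .   .   .   .
175    .   .   .   .   .   .   .  91 108 104 104 106 104 105 105 104 105  93   .   .   .   .   .   .   .   .   .
176    .   .   .   .   .   .   .  92 107 105 105 105 105 105 105 103 106  86   .   .   .   .   .   .   .   .   .
177    .   .   .   .   .   .   .  89 108 105 104 105 104 106 105 106 107  78   .   .   .   .   .   .   .   .   .
178    .   .   .   .   .   .   .  87 109 106 107 107 107 107 107 108 109  79   .   .   .   .   .   .   .   .   .
179    .   .   .   .   .   .   .  79  90  89  89  86  85  85  86  87  86   .   .   .   .   .   .   .   .   .   .
```

Run:
```python
import pickle;from meas import *
d=pickle.load(open("im0.pkl","rb"));np.set_printoptions(precision=4,suppress=True,linewidth=160)
T,S=d["top"],d["side"]
print(T["color"][175:192,234],"\n",T["color"][183,227:243])
def edge(prof): # subpixel of strongest edge
    g=np.abs(np.diff(prof.astype(float)));k=g.argmax();s=slice(max(k-1,0),k+2);return (np.arange(len(g))[s]*g[s]).sum()/g[s].sum()+.5
# meter, top view: red-blue channel = orange-ness
for nm,im,cols,rows in(("T",T,(232,238),(180,187)),("S",S,(274,281),(155,158))):
    o=im["color"][...,0].astype(int)-im["color"][...,2]
    if nm=="T":
        L=np.array([[222+edge(o[r,222:234]),r] for r in range(*rows)]);R=np.array([[235+edge(o[r,235:246]),r] for r in range(*rows)])
        U=np.array([[c,170+edge(o[170:183,c])] for c in range(*cols)]);D=np.array([[c,185+edge(T["color"][185:191,c,0])] for c in range(*cols)])
    else:
        L=np.array([[267+edge(o[r,267:277]),r] for r in range(*rows)]);R=np.array([[278+edge(o[r,278:288]),r] for r in range(*rows)])
        U=np.array([[c,149+edge(o[149:156,c])] for c in range(*cols)]);D=np.array([[c,155+edge(S["color"][155:161,c,0])] for c in range(*cols)])
    for n2,E in(("L",L),("R",R),("U",U),("D",D)):
        W=np.array([onz(im,p,.147) for p in E]); print(nm,n2,W[:,:2].mean(0),"dir",np.degrees(np.arctan2(*(W[-1]-W[0])[[1,0]])))
# lid edges in top (far edge z~.072-, near edge z~.031); R channel
g=T["color"][...,1].astype(int)
far=np.array([[c,165+edge(g[165:180,c])] for c in range(150,184)]);near=np.array([[c,197+edge(g[197:212,c])] for c in range(150,184)])
for n2,E,z in(("far",far,.072),("near",near,.031)):
    W=np.array([onz(T,p,z) for p in E]);p=np.polyfit(W[:,1],W[:,0],1);res=W[:,0]-np.polyval(p,W[:,1]);print(n2,W[:,0].mean(),"yaw",-np.degrees(np.arctan(p[0])),res.std())
```

```text
[[140 139 134]
 [140 137 134]
 [129 122 115]
 [167 103  71]
 [182  98  43]
 [186 101  50]
 [182  99  44]
 [184 100  43]
 [186 101  47]
 [186 100  47]
 [186 102  47]
 [187 101  46]
 [187 101  46]
 [123  72  40]
 [ 57  51  44]
 [106  66  45]
 [101  74  55]] 
 [[141 139 136]
 [135 133 131]
 [105 106 106]
 [115  95  81]
 [166  97  51]
 [188 101  46]
 [183  98  44]
 [186 101  47]
 [184 100  47]
 [182  99  45]
 [178  96  45]
 [146  82  44]
 [ 71  56  44]
 [ 81  67  58]
 [ 71  71  71]
 [ 68  69  69]]
T L [0.5907 0.0452] dir 178.86654920088225
T R [0.5903 0.0196] dir 178.03671693037091
T U [0.6077 0.0317] dir -91.03265955870566
T D [0.5737 0.0321] dir -91.01292732838007
S L [0.5727 0.0327] dir -89.3010535229745
S R [0.6058 0.0296] dir -94.12072052373232
S U [0.5909 0.0448] dir 2.1734372818979844
S D [0.5884 0.0196] dir -7.059343973544704
far 0.644385774183021 yaw -0.7098706563968399 0.0002364197378168474
near 0.533605139806296 yaw -2.342300836689826 0.0006835588215993799
```

Meter at (0.590, 0.032), yaw −1.3°; reference at (0.442, 0.0175); spot at (0.588, 0.305, 0.052), lid yaw −1°. Moving above the meter.

{"op": "send_rows", "data": {"series": [{"linear": [-0.038, -0.0227, 0], "twist": [0, 0, 0], "fingers": 1}, {"linear": [-0.038, -0.0227, 0], "twist": [0, 0, 0], "fingers": 1}, {"linear": [-0.038, -0.0227, 0], "twist": [0, 0, 0], "fingers": 1}, {"linear": [-0.038, -0.0227, 0], "twist": [0, 0, 0], "fingers": 1}, {"linear": [-0.038, -0.0227, 0], "twist": [0, 0, 0], "fingers": 1}, {"linear": [-0.038, -0.0227, 0], "twist": [0, 0, 0], "fingers": 1}, {"linear": [-0.038, -0.0227, 0], "twist": [0, 0, 0], "fingers": 1}, {"linear": [-0.038, -0.0227, 0], "twist": [0, 0, 0], "fingers": 1}]}}

```text
time_s: 0.9
eef_pos: [0.4322, 0.245, 0.2311]
orientation: [-180.0, -0.0, 157.4]
ft_force: [0.2, 0.3, 0.0]
gripper_width: 0.0855
gripper_force: 0.0
```

```bash
cat > to.py <<'E'
import sys,numpy as np
from scipy.spatial.transform import Rotation as R
from workcell import arm
np.set_printoptions(precision=4,suppress=True)
s=arm.state();r=R.from_euler("xyz",s["orientation"],degrees=True)
print("t",s["time_s"],"pos",s["eef_pos"],"rpy",s["orientation"],"F",s["ft_force"],"M",s["moment"],"w",s["gripper_width"],"gf",s["gripper_force"],"q",s["q"])
if len(sys.argv)>1:
    a=list(map(float,sys.argv[1:]))
    print("linear",r.inv().apply(np.array(a[:3])-s["eef_pos"]))
    if len(a)>3: print("twist",(r.inv()*R.from_euler("xyz",a[3:],degrees=True)).as_rotvec())
E
python3 to.py .590 .0323 .20 180 0 178.7
```

```text
t 0.9 pos [0.4322 0.245  0.2311] rpy [-179.9937   -0.0137  157.439 ] F [0.1587 0.3352 0.0185] M [-0.0292  0.0132 -0.0168] w 0.08550480330854615 gf 0.0 q [ 15.8309   0.2259 103.0778   0.0037  76.711  -51.6089]
linear [-0.2273 -0.1359  0.0311]
twist [-0.0001 -0.0003 -0.3711]
```

{"op": "send_rows", "data": {"series": [{"linear": [-0.0455, -0.0272, 0], "twist": [0, 0, 0], "fingers": 1}, {"linear": [-0.0455, -0.0272, 0], "twist": [0, 0, 0], "fingers": 1}, {"linear": [-0.0455, -0.0272, 0], "twist": [0, 0, 0], "fingers": 1}, {"linear": [-0.0455, -0.0272, 0], "twist": [0, 0, 0], "fingers": 1}, {"linear": [-0.0453, -0.0271, 0], "twist": [0, 0, 0], "fingers": 1}, {"linear": [0, 0, 0], "twist": [0, 0, -0.1237], "fingers": 1}, {"linear": [0, 0, 0], "twist": [0, 0, -0.1237], "fingers": 1}, {"linear": [0, 0, 0], "twist": [0, 0, -0.1237], "fingers": 1}]}}

```text
time_s: 1.7
eef_pos: [0.5804, 0.0452, 0.2304]
orientation: [180.0, -0.1, 178.9]
ft_force: [-0.2, -0.4, 0.4]
gripper_width: 0.0857
gripper_force: 0.0
```

```bash
python3 to.py .590 .0323 .103 180 0 178.7
python3 - <<'E'
from workcell import arm
import cv2,numpy as np
t=arm.get_image("top")["color"][150:240,190:290];s=arm.get_image("side")["color"][60:200,220:340]
f=lambda x,k:cv2.resize(x,None,fx=k,fy=k,interpolation=cv2.INTER_CUBIC)
A=f(t,4);B=f(s,3);A=cv2.copyMakeBorder(A,0,420-360,0,0,0);cv2.imwrite("pics/above.png",np.hstack([A,B])[:,:,::-1])
E
```

```text
t 1.7 pos [0.5804 0.0452 0.2304] rpy [179.985   -0.092  178.9164] F [-0.1658 -0.4206  0.4216] M [-0.0189 -0.0035  0.0146] w 0.08570282189120687 gf 0.0 q [ -7.2277  11.3662  90.9976   0.0051  77.7293 -96.1451]
linear [-0.01   -0.0127  0.1274]
twist [ 0.0003 -0.0016  0.0038]
```

View pics/above.png

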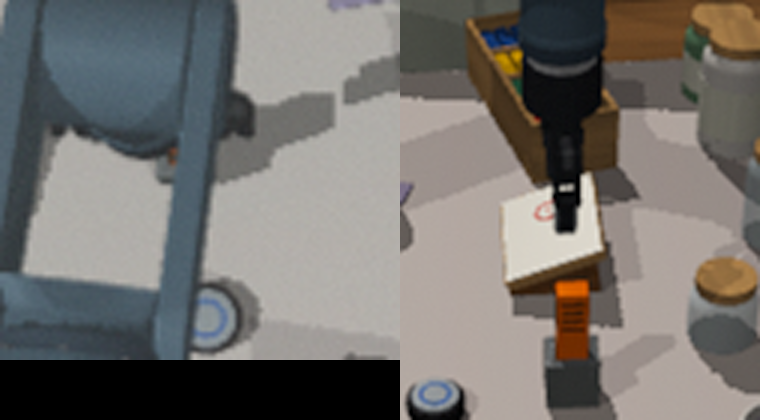

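The picture shows the open fingers above the orange meter, roughly in line with it (side crop: fingers at 566,200, meter at 572,320). I'll correct xy, descend, then close gently.

{"op": "send_rows", "data": {"series": [{"linear": [-0.01, -0.0127, 0], "twist": [0, 0, 0.0038], "fingers": 1}, {"linear": [0, 0, 0.02], "twist": [0, 0, 0], "fingers": 1}, {"linear": [0, 0, 0.03], "twist": [0, 0, 0], "fingers": 1}, {"linear": [0, 0, 0.03], "twist": [0, 0, 0], "fingers": 1}, {"linear": [0, 0, 0.03], "twist": [0, 0, 0], "fingers": 1}, {"linear": [0, 0, 0.0174], "twist": [0, 0, 0], "fingers": 1}, {"linear": [0, 0, 0], "twist": [0, 0, 0], "fingers": 1}]}}

```text
time_s: 2.5
eef_pos: [0.5884, 0.0325, 0.1006]
orientation: [180.0, -0.3, 178.3]
ft_force: [-0.7, 0.2, -0.7]
gripper_width: 0.0852
gripper_force: 0.0
```

```bash
python3 to.py .590 .0323 .103 180 0 178.7
```

```text
t 2.5 pos [0.5884 0.0325 0.1006] rpy [179.9754  -0.3378 178.3249] F [-0.6616  0.1582 -0.6773] M [ 0.0048  0.04   -0.0122] w 0.08516883993404904 gf 0.0 q [ -8.3604  20.7546  95.4194  -0.0165  64.1644 -96.6779]
linear [-0.0016 -0.0002 -0.0024]
twist [ 0.0004 -0.0059 -0.0065]
```

{"op": "send_rows", "data": {"series": [{"linear": [-0.0015, 0, -0.002], "twist": [0, -0.0059, -0.0065], "fingers": 1}, {"linear": [0, 0, 0], "twist": [0, 0, 0], "fingers": 0.5}, {"linear": [0, 0, 0], "twist": [0, 0, 0], "fingers": 0.4}, {"linear": [0, 0, 0], "twist": [0, 0, 0], "fingers": 0.36}, {"linear": [0, 0, 0], "twist": [0, 0, 0], "fingers": 0.36}, {"linear": [0, 0, 0], "twist": [0, 0, 0], "fingers": 0.36}], "newtons": 30}}

```text
time_s: 3.1
eef_pos: [0.5919, 0.0329, 0.1062]
orientation: [-180.0, 0.4, 178.9]
ft_force: [-0.1, 0.0, -0.5]
gripper_width: 0.0308
gripper_force: 0.0
```

```bash
python3 to.py .590 .0323 .103 180 0 178.7
```

```text
t 3.1 pos [0.5919 0.0329 0.1062] rpy [-179.9945    0.3618  178.8541] F [-0.0849  0.0166 -0.4774] M [-0.0217 -0.0098  0.0066] w 0.030766270585540958 gf 0.0 q [ -8.2993  20.2767  95.3161   0.044   64.0476 -97.1726]
linear [ 0.0019 -0.0007  0.0032]
twist [-0.0001  0.0063  0.0027]
```

{"op": "send_rows", "data": {"series": [{"linear": [0.0015, 0, 0.003], "twist": [0, 0.006, 0.0027], "fingers": 0.36}, {"linear": [0, 0, 0], "twist": [0, 0, 0], "fingers": 0.36}, {"linear": [0, 0, 0], "twist": [0, 0, 0], "fingers": 0.2}, {"linear": [0, 0, 0], "twist": [0, 0, 0], "fingers": 0.0}, {"linear": [0, 0, 0], "twist": [0, 0, 0], "fingers": 0.0}, {"linear": [0, 0, 0], "twist": [0, 0, 0], "fingers": 0.0}], "newtons": 40}}

```text
time_s: 3.7
eef_pos: [0.5902, 0.0329, 0.1027]
orientation: [-180.0, -0.0, 178.7]
ft_force: [-0.5, -1.0, -1.6]
gripper_width: 0.0255
gripper_force: 40.3
```

```bash
python3 to.py .590 .0323 .103 180 0 178.7
```

```text
t 3.7 pos [0.5902 0.0329 0.1027] rpy [-179.9998   -0.0243  178.6977] F [-0.5104 -0.9751 -1.566 ] M [-0.0459 -0.0072 -0.071 ] w 0.02547718511531188 gf 40.276161432266235 q [ -8.3007  20.5965  95.3466  -0.0035  64.081  -96.9969]
linear [ 0.0002 -0.0006 -0.0003]
twist [-0.     -0.0004 -0.    ]
```

Gripped (25.5 mm, 40 N, sideways force about 1 N). Drawing straight up.

{"op": "send_rows", "data": {"series": [{"linear": [0, 0, -0.008], "twist": [0, 0, 0], "fingers": 0}, {"linear": [0, 0, -0.012], "twist": [0, 0, 0], "fingers": 0}, {"linear": [0, 0, -0.012], "twist": [0, 0, 0], "fingers": 0}, {"linear": [0, 0, -0.012], "twist": [0, 0, 0], "fingers": 0}, {"linear": [0, 0, -0.012], "twist": [0, 0, 0], "fingers": 0}, {"linear": [0, 0, -0.012], "twist": [0, 0, 0], "fingers": 0}, {"linear": [0, 0, -0.012], "twist": [0, 0, 0], "fingers": 0}, {"linear": [0, 0, 0], "twist": [0, 0, 0], "fingers": 0}], "newtons": 40}}

```text
time_s: 4.5
eef_pos: [0.5917, 0.0328, 0.1855]
orientation: [-180.0, 0.2, 178.7]
ft_force: [0.5, -0.2, -1.1]
gripper_width: 0.0255
gripper_force: 40.3
```

```bash
python3 to.py .4418 .0175 .18 180 0 178.7
```

```text
t 4.5 pos [0.5917 0.0328 0.1855] rpy [-179.9734    0.2223  178.7027] F [ 0.5303 -0.1586 -1.09  ] M [ 0.0484  0.0182 -0.041 ] w 0.025513578541808274 gf 40.27370810508728 q [ -8.2948  14.8979  92.142    0.0007  72.7363 -96.9977]
linear [ 0.1495 -0.0187  0.0049]
twist [-0.0005  0.0039  0.    ]
```

{"op": "send_rows", "data": {"series": [{"linear": [0.02, -0.0025, 0], "twist": [0, 0, 0], "fingers": 0}, {"linear": [0.036, -0.0046, 0], "twist": [0, 0, 0], "fingers": 0}, {"linear": [0.036, -0.0046, 0], "twist": [0, 0, 0], "fingers": 0}, {"linear": [0.036, -0.0045, 0], "twist": [0, 0, 0], "fingers": 0}, {"linear": [0.02, -0.0025, 0.0], "twist": [0, 0, 0], "fingers": 0}, {"linear": [0, 0, 0], "twist": [0, 0, 0], "fingers": 0}, {"linear": [0, 0, 0], "twist": [0, 0, 0], "fingers": 0}, {"linear": [0, 0, 0], "twist": [0, 0, 0], "fingers": 0}]}}

```text
time_s: 5.3
eef_pos: [0.4428, 0.0175, 0.1831]
orientation: [-180.0, 0.0, 178.7]
ft_force: [0.1, -0.3, -2.0]
gripper_width: 0.0257
gripper_force: 40.2
```

```bash
python3 to.py .4418 .0175 .1407 180 0 178.7
python3 - <<'E'
from workcell import arm
import cv2,numpy as np,pickle
d={n:arm.get_image(n) for n in("top","side")};pickle.dump(d,open("im2.pkl","wb"))
t=d["top"]["color"][180:260,200:290];s=d["side"]["color"][70:210,180:300]
f=lambda x,k:cv2.resize(x,None,fx=k,fy=k,interpolation=cv2.INTER_CUBIC)
A=f(t,4);B=f(s,4);A=cv2.copyMakeBorder(A,0,560-320,0,0,0);cv2.imwrite("pics/ref.png",np.hstack([A[:,:310],B])[:,:,::-1])
E
```

```text
t 5.3 pos [0.4428 0.0175 0.1831] rpy [-179.9956    0.0414  178.6935] F [ 0.1446 -0.2522 -2.0177] M [-0.0399 -0.0433 -0.0242] w 0.025652182893591998 gf 40.19129991531372 q [ -13.1562   -4.1345  113.1471    0.0045   70.9459 -101.8511]
linear [ 0.0011 -0.      0.0424]
twist [-0.0001  0.0007 -0.0001]
```

View pics/ref.png

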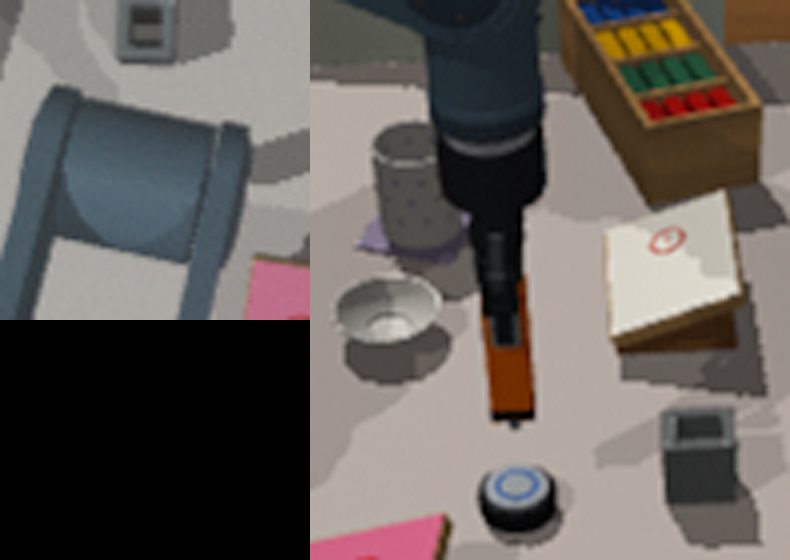

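The meter is held about vertical, and its tip (side crop 514,427) is above the blue ring (517,485). I'll check its lean and offset in numbers.

```bash
cat >> h.py <<'E'
def proj(im,P):
    M=np.array(im["world_from_camera"]);p=M[:3,:3].T@(np.asarray(P)-M[:3,3]);return np.array([im["cx"]+im["fx"]*p[0]/-p[2],im["cy"]-im["fy"]*p[1]/-p[2]])
E
cat > lean.py <<'E'
import sys,pickle;from h import *
from scipy.spatial.transform import Rotation as R
def lean(im,pos,rpy,off=.0957):
    r=R.from_euler("xyz",rpy,degrees=True);c=im["color"].astype(int)
    tip=pos+r.apply([0,0,off]);o=np.clip(c[...,0]-c[...,2],0,120).astype(float)
    L=[]
    for a in np.linspace(.025,.055,13):   # height above tip end (meter underside at .015)
        p=tip-r.apply([0,0,a])
        f=p+r.apply([0,.013,0])*(1 if r.apply([0,1,0])[1]<0 else -1)
        u,v=proj(im,f);y=int(round(v));x0=int(round(u))-12
        w=o[y,x0:x0+25]; 
        m=(w>35);xs=np.nonzero(m)[0]
        L.append((a,u,x0+(xs*w[m]).sum()/w[m].sum(),x0+xs.min(),x0+xs.max()))
    L=np.array(L);e=L[:,2]-L[:,1];print("tip pixel",proj(im,tip),"px err (meas-exp) per a:",np.round(e,2),"widths",(L[:,4]-L[:,3]+1)[::4])
E
python3 - <<'E'
from lean import *
d=pickle.load(open("im2.pkl","rb"));s=d["side"]
lean(s,np.array([.4428,.0175,.1831]),[-179.99,.04,178.69])
g=s["color"][170:182,222:240].mean(2).astype(int);print(g)
print("ref ring",proj(s,[.4418,.0175,.025]))
E
```

```text
lean.py:13: RuntimeWarning: invalid value encountered in scalar divide
  L.append((a,u,x0+(xs*w[m]).sum()/w[m].sum(),x0+xs.min(),x0+xs.max()))
Traceback (most recent call last):
  File "lean.py", line 13, in lean
    L.append((a,u,x0+(xs*w[m]).sum()/w[m].sum(),x0+xs.min(),x0+xs.max()))
                                                   ~~~~~~^^
ValueError: zero-size array to reduction operation minimum which has no identity
```

Run:
```python
from lean import *
d=pickle.load(open("im2.pkl","rb"));s=d["side"];c=s["color"].astype(int)
o=c[...,0]-c[...,2];np.set_printoptions(linewidth=200)
for y in range(140,180,2): print(y,o[y,218:244],c[y,218:244].mean(1).astype(int) if y>170 else "")
for z in(.0874,.1024,.14): print(z,proj(s,[.4428,.0175-.013*(z>.1),z]))
```

```text
140 [11 11 12  7  0 -1 -3 -3 -2 -2 -2 -4 -3 11 55 71 32 14 17 18 18 19 19 17 18 18] 
142 [11 11 11 12  7 -4 -2 -1  0 -2 -1 -2 -4 24 76 89 31 16 17 18 17 19 18 18 19 18] 
144 [13 16 17 17 20 29 -5 -4 -3 -3 -2 -2 -5  0 54 85 27 15 16 18 18 18 18 18 18 18] 
146 [20 19 18 17 20 26 -3 -2 -2 -1 -2 -2 -3 -9 63 93 27 14 17 17 18 19 18 19 18 18] 
148 [17 18 17 15 24 34 -6 -3 -1 -3 -1 -3 -3  8 65 95 50 24 16 18 17 18 19 18 19 18] 
150 [17 18 17 14 35 95 60  3 -4 -4 -3 -1 -4  4 43 90 69 30 15 16 18 18 18 18 18 18] 
152 [17 18 18 15 25 73 80 22 -6 -3 -4 -3 -2 -6 22 83 69 30 16 18 17 19 18 18 18 19] 
154 [18 19 17 17 11 44 94 26 -6 -3 -3 -3 -4 -6 32 91 75 30 15 17 19 18 18 18 17 18] 
156 [ 18  19  18  17  14  40 111  64  31  30  27  28  33  39  50  86  91  28  16  17  18  18  18  19  19  19] 
158 [ 18  19  17  17  14  38  94 111 114 116 111 107 107 107 106 100  88  26  15  17  18  18  18  18  18  19] 
160 [ 18  18  16  17  15  38  87 110 112 113 112 113 113 113 112 114 100  34  19  16  17  18  18  18  19  17] 
162 [ 19  17  17  16  14  35  76 110 113 112 112 112 113 112 113 112 103  48  24  15  1
[... 630 characters left out ...]
77 172 171 171 171 170 171]
174 [19 18 17 17 18 17 16  7  0  5 15 14 15 15 12 24 28 10 14 17 18 18 19 18 19 19] [172 172 171 171 171 174 154  83   0   1   8   9  11  11   9  10  21  37 130 176 172 171 171 170 170 171]
176 [18 18 17 17 17 17 18 22 25 26 21 14 -1 -7  6 16 17 18 17 17 18 18 18 19 18 19] [173 173 172 172 172 171 174 167 159 162 173 142  69  47 106 165 178 176 173 171 171 170 171 172 171 170]
178 [19 17 17 17 17 17 18 18 16 17 16 18 16 17 18 17 18 17 17 17 18 19 18 19 18 18] [171 172 171 172 172 171 171 171 172 171 173 174 168 168 175 172 171 171 171 172 171 170 171 170 171 171]
0.0874 [230.77916677 176.35164231]
0.1024 [230.56666533 175.46333828]
0.14 [229.77039827 166.14214907]
```

Lean is under 0.5° and the tip is within 1 mm of prediction. Descending to about 8 mm above the disc.

{"op": "send_rows", "data": {"series": [{"linear": [0.001, 0, 0.01], "twist": [0, 0, 0], "fingers": 0}, {"linear": [0, 0, 0.018], "twist": [0, 0, 0], "fingers": 0}, {"linear": [0, 0, 0.016], "twist": [0, 0, 0], "fingers": 0}, {"linear": [0, 0, 0.01], "twist": [0, 0, 0], "fingers": 0}, {"linear": [0, 0, 0], "twist": [0, 0, 0], "fingers": 0}, {"linear": [0, 0, 0], "twist": [0, 0, 0], "fingers": 0}, {"linear": [0, 0, 0], "twist": [0, 0, 0], "fingers": 0}, {"linear": [0, 0, 0], "twist": [0, 0, 0], "fingers": 0}]}}

```text
time_s: 6.2
eef_pos: [0.4416, 0.0175, 0.1297]
orientation: [-180.0, 0.1, 178.7]
ft_force: [-1.0, 0.7, -0.6]
gripper_width: 0.026
gripper_force: 40.2
```

```bash
python3 to.py .4418 .0175 .1207 180 0 178.7
python3 - <<'E'
from workcell import arm
from lean import *
np.set_printoptions(linewidth=200)
s=arm.get_image("side");c=s["color"].mean(2).astype(int)
print(c[183:199,222:242]); st=arm.state();print(proj(s,st["eef_pos"]-[0,0,.0957]))
b=s["color"].astype(int);print((b[...,2]-b[...,0])[183:199,222:242])
E
```

```text
t 6.2 pos [0.4416 0.0175 0.1297] rpy [-179.9801    0.0848  178.7021] F [-0.9919  0.6929 -0.5754] M [-0.0109 -0.0402 -0.0643] w 0.02595470240497804 gf 40.222331285476685 q [ -13.1909    0.1294  115.9579   -0.0022   63.8256 -101.8921]
linear [-0.0002  0.      0.009 ]
twist [-0.0003  0.0015  0.    ]
[[174 174 178 147  78  51  53  54  55  53  53  53  53  50  72 143 177 174 173 174]
 [174 175 177 153  89  52  55  55  55  55  56  56  56  51  74 143 179 175 173 174]
 [174 174 178 148  76  36  39  40  38  37  39  38  38  32  63 145 179 175 174 174]
 [174 175 180 142  53   3   8   9   7   3   3   4   2   0  36 119 169 177 176 168]
 [175 177 167 123  52  14  24  26  16  17  16  21  33  43  77 108 128 153 165 157]
 [177 158 131 129 125 107  94 110  86  38  39  71  86  85 118 131  98  96 138 154]
 [168 114 111 158 156 135 135 157 137  94  77 107 127 109 115 131 121  78  86 139]
 [143  91 135 165 137 124 152 161 155 143 133 133 142 129 111 131 146 100  32 114]
 [108  88 149 164 130 130 160 158 160 161 141 134 155 137 118 144 159 113  19  91]
 [ 88  76 143 163 137 123 153 145 121 125  97  98 134 1
[... 1503 characters left out ...]
   50   74   21    5    5    5    5    3   23   68   57   15    7    5    1   -8]
 [  -9    4    7    9   23   62   68   34   12   13   17   28   56   61   24    5    5    3    0   -8]
 [  -7    0    5    9    7   21   48   45   30   36   36   34   26    9    1    2    1    1    0   -9]
 [  -8    0    2    6    7    6    6    6   16   22   17    7    1    2    2    2    2    1    0  -10]
 [ -11    2   -1    0    3    7    7    5    3    3    3    3    3    2    2    0   -1    1    1   -7]
 [ -12    0    1    0    1    3    1    2    3    3    3    3    2    2    0   -1    0    0    0   -5]
 [ -14   -5    0    1    0    0   -1   -1    2    1    2    0    0   -3    0    2    0    0   -2   -6]]
```

{"op": "send_rows", "data": {"series": [{"linear": [0, 0, 0.004], "twist": [0, 0.001, 0], "fingers": 0}, {"linear": [0, 0, 0.003], "twist": [0, 0, 0], "fingers": 0}, {"linear": [0, 0, 0.002], "twist": [0, 0, 0], "fingers": 0}, {"linear": [0, 0, 0.001], "twist": [0, 0, 0], "fingers": 0}, {"linear": [0, 0, 0.001], "twist": [0, 0, 0], "fingers": 0}, {"linear": [0, 0, 0.001], "twist": [0, 0, 0], "fingers": 0}, {"linear": [0, 0, 0], "twist": [0, 0, 0], "fingers": 0}, {"linear": [0, 0, 0], "twist": [0, 0, 0], "fingers": 0}]}}

```text
time_s: 7.05
eef_pos: [0.4409, 0.0176, 0.117]
orientation: [180.0, -0.1, 178.7]
ft_force: [-0.8, 0.1, 1.1]
gripper_width: 0.0256
gripper_force: 40.5
```

```bash
python3 to.py .4418 .0175 .1167 180 0 178.7
python3 - <<'E'
from workcell import arm
for i in range(4): arm.get_image("side"); s=arm.state(); print(s["ft_force"],s["eef_pos"])
E
```

```text
t 7.05 pos [0.4409 0.0176 0.117 ] rpy [179.9978  -0.0656 178.7006] F [-0.7783  0.1209  1.1245] M [ 0.0984  0.2536 -0.0014] w 0.025618564868408404 gf 40.49230098724365 q [ -13.1837    1.3612  116.4389   -0.0128   62.2644 -101.8782]
linear [-0.0009 -0.0001  0.0003]
twist [ 0.     -0.0011  0.    ]
[-1.72712456 -0.21347579  2.6181132 ] [0.44092732 0.01762697 0.11698524]
[-1.30939087  0.42043126  1.11211608] [0.44090654 0.01765657 0.11697653]
[-0.81252841  1.1174277   1.15782164] [0.44090279 0.01762978 0.11695692]
[-0.48702772  0.65163663  1.51111554] [0.4409013  0.01762008 0.11694045]
```

Contact is at the expected height, with about 3 N at 3.7 mm travel. Slightly deeper for a moment, then lift.

{"op": "send_rows", "data": {"series": [{"linear": [-0.0005, 0, 0.0014], "twist": [0, 0, 0], "fingers": 0}, {"linear": [0, 0, 0], "twist": [0, 0, 0], "fingers": 0}, {"linear": [0, 0, 0], "twist": [0, 0, 0], "fingers": 0}, {"linear": [0, 0, 0], "twist": [0, 0, 0], "fingers": 0}, {"linear": [0, 0, 0], "twist": [0, 0, 0], "fingers": 0}, {"linear": [0, 0, 0], "twist": [0, 0, 0], "fingers": 0}]}}

```text
time_s: 7.85
eef_pos: [0.4413, 0.0176, 0.1154]
orientation: [-180.0, -0.1, 178.7]
ft_force: [-2.2, 1.0, 2.2]
gripper_width: 0.0256
gripper_force: 40.7
```

{"op": "send_rows", "data": {"series": [{"linear": [0, 0, -0.004], "twist": [0, 0, 0], "fingers": 0}, {"linear": [0, 0, -0.01], "twist": [0, 0, 0], "fingers": 0}, {"linear": [0, 0, -0.02], "twist": [0, 0, 0], "fingers": 0}, {"linear": [0, 0, -0.025], "twist": [0, 0, 0], "fingers": 0}, {"linear": [0, 0, -0.025], "twist": [0, 0, 0], "fingers": 0}, {"linear": [0, 0, -0.025], "twist": [0, 0, 0], "fingers": 0}, {"linear": [0, 0, -0.01], "twist": [0, 0, 0], "fingers": 0}, {"linear": [0, 0, 0], "twist": [0, 0, 0], "fingers": 0}]}}

```text
time_s: 8.65
eef_pos: [0.4428, 0.0173, 0.2363]
orientation: [-180.0, 0.2, 178.7]
ft_force: [-0.1, 0.2, -2.1]
gripper_width: 0.0259
gripper_force: 40.2
```

```bash
cat > tgt.py <<'E'
# TCP pose to put the tip end g m off the spot along the lid normal
import sys,numpy as np
from scipy.spatial.transform import Rotation as R
g=float(sys.argv[1]);off=.0957;yaw=-1.
t=np.radians(20);n=R.from_euler("z",yaw,degrees=True).apply([-np.sin(t),0,np.cos(t)])
spot=np.array([.588,.305,.0518]);p=spot+n*(off+g)
z=-n;y=R.from_euler("z",yaw,degrees=True).apply([0,1,0]);x=np.cross(y,z)
r=R.from_matrix(np.c_[x,y,z]).as_euler("xyz",degrees=True)
print(*np.round(p,4),*np.round(r,3))
E
python3 tgt.py .06; python3 to.py $(python3 tgt.py .06)
```

```text
0.5348 0.3059 0.1981 180.0 20.0 179.0
t 8.65 pos [0.4428 0.0173 0.2363] rpy [-179.9515    0.1821  178.6998] F [-0.06    0.1764 -2.0981] M [-0.0337 -0.008  -0.0107] w 0.025893412969856908 gf 40.24736523628235 q [ -13.1663   -7.682   109.9011   -0.0102   77.5927 -101.8639]
linear [-0.0853  0.2906  0.0382]
twist [-0.0018 -0.3459 -0.005 ]
```

{"op": "send_rows", "data": {"series": [{"linear": [-0.006, 0.0206, 0], "twist": [0, 0, 0], "fingers": 0}, {"linear": [-0.012, 0.041, 0], "twist": [0, 0, 0], "fingers": 0}, {"linear": [-0.0132, 0.045, 0], "twist": [0, 0, 0], "fingers": 0}, {"linear": [-0.0132, 0.045, 0], "twist": [0, 0, 0], "fingers": 0}, {"linear": [-0.0132, 0.045, 0], "twist": [0, 0, 0], "fingers": 0}, {"linear": [-0.0132, 0.045, 0], "twist": [0, 0, 0], "fingers": 0}, {"linear": [-0.0126, 0.043, 0], "twist": [0, 0, 0], "fingers": 0}, {"linear": [0, 0.006, 0], "twist": [0, 0, 0], "fingers": 0}]}}

```text
time_s: 9.45
eef_pos: [0.5312, 0.3102, 0.2317]
orientation: [180.0, -0.2, 178.9]
ft_force: [0.8, 0.2, -1.6]
gripper_width: 0.0254
gripper_force: 40.4
```

{"op": "send_rows", "data": {"series": [{"linear": [0, 0, 0], "twist": [0, -0.06, 0], "fingers": 0}, {"linear": [0, 0, 0], "twist": [0, -0.1, 0], "fingers": 0}, {"linear": [0, 0, 0], "twist": [0, -0.1, 0], "fingers": 0}, {"linear": [0, 0, 0], "twist": [0, -0.086, -0.005], "fingers": 0}, {"linear": [0, 0, 0], "twist": [0, 0, 0], "fingers": 0}, {"linear": [0, 0, 0], "twist": [0, 0, 0], "fingers": 0}, {"linear": [0, 0, 0], "twist": [0, 0, 0], "fingers": 0}]}}

```text
time_s: 10.15
eef_pos: [0.5322, 0.3059, 0.2343]
orientation: [-179.9, 19.7, 179.0]
ft_force: [0.3, -0.5, -1.1]
gripper_width: 0.0256
gripper_force: 40.5
```

```bash
python3 to.py $(python3 tgt.py .03)
```

```text
t 10.15 pos [0.5322 0.3059 0.2343] rpy [-179.9073   19.6833  178.9584] F [ 0.2614 -0.5479 -1.0988] M [-0.0275  0.2129  0.0469] w 0.02557441214287089 gf 40.460034012794495 q [ 23.0113   4.7873 100.1791  -9.4868  57.3391 -62.0471]
linear [0.0096 0.0002 0.065 ]
twist [-0.0019 -0.0055 -0.0007]
```

{"op": "send_rows", "data": {"series": [{"linear": [0.003, 0, 0.012], "twist": [-0.0015, -0.004, 0], "fingers": 0}, {"linear": [0.003, 0, 0.02], "twist": [0, 0, 0], "fingers": 0}, {"linear": [0.0034, 0, 0.02], "twist": [0, 0, 0], "fingers": 0}, {"linear": [0, 0, 0.013], "twist": [0, 0, 0], "fingers": 0}, {"linear": [0, 0, 0], "twist": [0, 0, 0], "fingers": 0}, {"linear": [0, 0, 0], "twist": [0, 0, 0], "fingers": 0}, {"linear": [0, 0, 0], "twist": [0, 0, 0], "fingers": 0}, {"linear": [0, 0, 0], "twist": [0, 0, 0], "fingers": 0}]}}

```text
time_s: 10.95
eef_pos: [0.5455, 0.3063, 0.1714]
orientation: [180.0, 20.1, 179.0]
ft_force: [0.5, 0.1, -1.0]
gripper_width: 0.0255
gripper_force: 40.4
```

```bash
python3 to.py $(python3 tgt.py .0)
python3 - <<'E'
from workcell import arm
import cv2,pickle
from meas import *
from scipy.spatial.transform import Rotation as R
d={n:arm.get_image(n) for n in("top","side")};pickle.dump(d,open("im3.pkl","wb"));st=arm.state()
r=R.from_euler("xyz",st["orientation"],degrees=True);tip=st["eef_pos"]+r.apply([0,0,.0957]);print("tip",tip,"pix",[proj(d[n],tip) for n in d])
print("axis pts side",[proj(d["side"],st["eef_pos"]+r.apply([0,0,a])) for a in(0,.04,.08)])
f=lambda x,k:cv2.resize(x,None,fx=k,fy=k,interpolation=cv2.INTER_CUBIC)
A=f(d["top"]["color"][150:230,120:200],5);B=f(d["side"]["color"][80:160,230:310],5)
cv2.imwrite("pics/lid.png",np.hstack([A,B])[:,:,::-1])
E
```

```text
t 10.95 pos [0.5455 0.3063 0.1714] rpy [179.9541  20.0952 178.9952] F [ 0.4885  0.0695 -0.9926] M [ 0.0761  0.2932 -0.0082] w 0.02548685970366463 gf 40.42026400566101 q [ 22.4947  10.0882 102.1612 -10.3006  49.646  -61.079 ]
linear [ 0.0009 -0.0006  0.0313]
twist [ 0.0008  0.0017 -0.0001]
tip [0.57804244 0.30572549 0.081214  ] pix [array([155.74972237, 190.40937894]), array([266.31602632, 123.16906587])]
axis pts side [array([256.65523365, 102.16709511]), array([260.78440672, 111.14366411]), array([264.78173659, 119.83361408])]
```

View pics/lid.png

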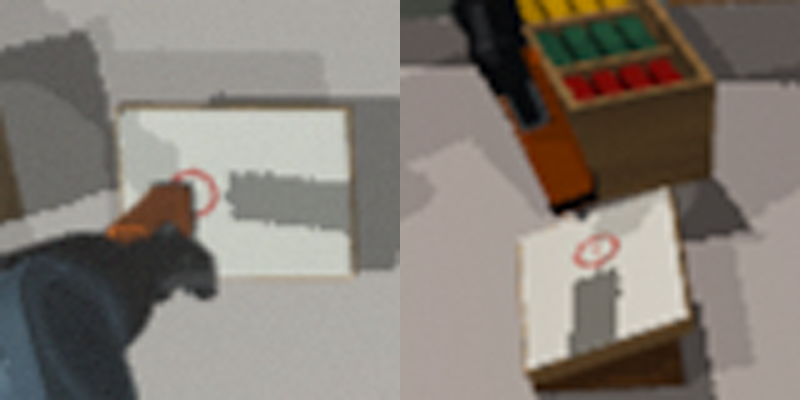

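The tip (side crop 582,212) matches its prediction and is on line for the red ring (596,250) on the white lid; the meter leans along the face normal. Approaching slowly.

{"op": "send_rows", "data": {"series": [{"linear": [0.0007, -0.0005, 0.008], "twist": [0.0006, 0.001, 0], "fingers": 0}, {"linear": [0, 0, 0.008], "twist": [0, 0, 0], "fingers": 0}, {"linear": [0, 0, 0.006], "twist": [0, 0, 0], "fingers": 0}, {"linear": [0, 0, 0.002], "twist": [0, 0, 0], "fingers": 0}, {"linear": [0, 0, 0], "twist": [0, 0, 0], "fingers": 0}, {"linear": [0, 0, 0], "twist": [0, 0, 0], "fingers": 0}, {"linear": [0, 0, 0], "twist": [0, 0, 0], "fingers": 0}, {"linear": [0, 0, 0], "twist": [0, 0, 0], "fingers": 0}]}}

```text
time_s: 11.85
eef_pos: [0.5525, 0.3055, 0.1477]
orientation: [-180.0, 20.0, 179.0]
ft_force: [0.8, -0.3, -0.9]
gripper_width: 0.0254
gripper_force: 40.5
```

```bash
cat > fn.py <<'E'
from workcell import arm
import numpy as np
from scipy.spatial.transform import Rotation as R
L=[]
for i in range(8): arm.get_image("side"); s=arm.state(); L.append(R.from_euler("xyz",s["orientation"],degrees=True).inv().apply(s["ft_force"]))
print("tool-frame force mean",np.round(np.mean(L,0),2),"sd",np.round(np.std(L,0),2))
E
python3 fn.py; python3 to.py $(python3 tgt.py .0)
```

```text
tool-frame force mean [0.5  0.01 1.12] sd [0.42 0.4  0.4 ]
t 12.25 pos [0.5524 0.3053 0.1473] rpy [-179.9621   19.9364  179.0021] F [-0.0532  0.1285 -0.9554] M [-0.0047  0.2027 -0.0468] w 0.02547503051941891 gf 40.50000607967377 q [ 22.1142  12.6391 102.2174 -10.5593  47.1972 -60.9182]
linear [-0.0008  0.0003  0.0063]
twist [-0.0006 -0.0011  0.    ]
```

{"op": "send_rows", "data": {"series": [{"linear": [-0.0006, 0.0002, 0.003], "twist": [-0.0004, -0.001, 0], "fingers": 0}, {"linear": [0, 0, 0.002], "twist": [0, 0, 0], "fingers": 0}, {"linear": [0, 0, 0.001], "twist": [0, 0, 0], "fingers": 0}, {"linear": [0, 0, 0.001], "twist": [0, 0, 0], "fingers": 0}, {"linear": [0, 0, 0.001], "twist": [0, 0, 0], "fingers": 0}, {"linear": [0, 0, 0.001], "twist": [0, 0, 0], "fingers": 0}, {"linear": [0, 0, 0.0005], "twist": [0, 0, 0], "fingers": 0}, {"linear": [0, 0, 0], "twist": [0, 0, 0], "fingers": 0}]}}

```text
time_s: 13.05
eef_pos: [0.5561, 0.3054, 0.1385]
orientation: [-180.0, 20.0, 179.0]
ft_force: [-2.1, -1.2, 0.5]
gripper_width: 0.0256
gripper_force: 40.8
```

```bash
python3 fn.py; python3 to.py $(python3 tgt.py .0)
```

```text
tool-frame force mean [ 1.65 -1.21 -1.24] sd [0.26 0.54 0.44]
t 13.45 pos [0.5561 0.3054 0.1386] rpy [-179.9765   19.9834  179.0055] F [-2.3552 -1.9891  1.1864] M [-0.1786  0.5513 -0.0546] w 0.02547476200365028 gf 40.82208216190338 q [ 21.9718  13.6915 102.1075 -10.6774  46.1984 -60.8478]
linear [-0.0003  0.0002 -0.0032]
twist [-0.0004 -0.0003  0.0001]
```

Contact: force gives about 2.7 mm travel, position gives 3.2 mm. Add 3 mm.

{"op": "send_rows", "data": {"series": [{"linear": [0, 0, 0.001], "twist": [0, 0, 0], "fingers": 0}, {"linear": [0, 0, 0.001], "twist": [0, 0, 0], "fingers": 0}, {"linear": [0, 0, 0.001], "twist": [0, 0, 0], "fingers": 0}, {"linear": [0, 0, 0], "twist": [0, 0, 0], "fingers": 0}, {"linear": [0, 0, 0], "twist": [0, 0, 0], "fingers": 0}, {"linear": [0, 0, 0], "twist": [0, 0, 0], "fingers": 0}]}}

```text
time_s: 14.05
eef_pos: [0.5572, 0.3055, 0.1358]
orientation: [-180.0, 20.0, 179.0]
ft_force: [-2.9, -1.6, 2.3]
gripper_width: 0.0257
gripper_force: 41.0
```

```bash
python3 fn.py; python3 to.py $(python3 tgt.py -.006)
python3 - <<'E'
from workcell import arm
import cv2
from meas import *
from scipy.spatial.transform import Rotation as R
t,s=[arm.get_image(n) for n in("top","side")];st=arm.state()
r=R.from_euler("xyz",st["orientation"],degrees=True);print([proj(s,st["eef_pos"]+r.apply([0,0,a])) for a in(0.02,.05,.0807,.0897)])
f=lambda x,k:cv2.resize(x,None,fx=k,fy=k,interpolation=cv2.INTER_CUBIC)
A=f(t["color"][160:220,130:190],6);B=f(s["color"][95:155,240:300],6)
cv2.imwrite("pics/end.png",np.hstack([A,B])[:,:,::-1])
E
```

```text
tool-frame force mean [ 2.31 -1.02 -2.66] sd [0.63 0.5  0.46]
t 14.45 pos [0.5572 0.3054 0.1358] rpy [-179.9831   19.9904  179.0048] F [-4.2056 -0.6264  1.6424] M [-0.2076  0.7052 -0.0573] w 0.0258072833044621 gf 40.98355829715729 q [ 21.9291  14.0199 102.0748 -10.7097  45.8916 -60.8254]
linear [-0.0002  0.0001 -0.0003]
twist [-0.0003 -0.0002  0.0001]
[array([262.32530034, 115.11940104]), array([265.28635746, 121.57938081]), array([268.24421492, 128.03238007]), array([269.09785678, 129.89472479])]
```

View pics/end.png

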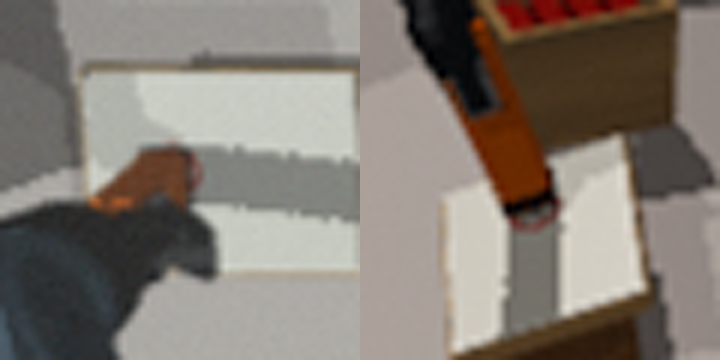

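The meter sits inside the red ring on the white lid (side crop tip about 533,212), square to the face. Travel is about 6 mm by position and 5.6 mm by force. Handing in.

```bash
python3 -c "
from workcell import arm
print(arm.finish_job())"
```

```text
the job is handed in; nothing more can be done
None
```

I zeroed the meter on the steel reference disc and handed the job in with the gripper holding it square on the white lid, tip inside the red ring and pressed in about 6 of 12 mm; `finish_job()` returned no verdict.

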